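# Switch the blender off and open its jar

### The arm

A 6-joint arm with a two-finger parallel gripper is mounted at the origin on a cart in front of the work surface, level with it; the furniture and walls round the work are solid. World frame = base frame: x ahead of the robot, y to its left, z up, the work surface at z = 0. Lengths are in m, angles in rad, forces in N, time in s.
With the tool pointing down it reaches from about 0.35 to 0.975 m from the base axis. Payload 4.9 kg.
Tool frame: the origin (TCP) lies at the very end of the fingers, on their centre line; the grasp point (between the pads) lies manip.grip_point_offset behind it (manip.grip_point_offset is the distance from the TCP to the grasp point, in m); z points along the fingers, y is the line along which they close (so a half turn about z gives the same grasp; the last joint's range is limited). The gripper opens to 85 mm and grips with 20 to 120 N. Pads are 22 mm wide; open, the fingers measure 114 mm over their backs; the gripper's body (76 mm by 85 mm) begins 54 mm behind the grasp point. The pads swing forward as they close: fully open they stand 13 mm farther back than shut.
Start: joints at [-1.271, 0.053, 1.613, -0, 1.476, -0.119], TCP at [0.254, -0.571, 0.231] pointing down, gripper open.
Joint ranges: [-3.01, 3.01], [-1.01, 2.22], [0.06, 2.58], [-1.02, 4.17], [0.09, 2.62], [-3.14, 3.14]. Speed limits (rad/s): [2.57, 2.57, 3.14, 3.14, 3.14, 3.14].

### API

Orientations are given as a unit quaternion [w, x, y, z].
In Python, from plant import manip gives the robot as it stands.
- The arm moves only by the shell command python3 -m crank 'ROWS' [OPENING]. ROWS is JSON, a list of rows, each an object of numbers: "x", "y", "z": the shift along the tool's x, y, z in cm; "turn": the turn about the tool's z in rad. In form: [{"x": .., "y": .., "z": .., "turn": ..}, ...]. A call has 1 to 5 rows; each row shifts and turns the commanded pose from where the row before left it, along the tool's axes as they then stand; what a row does not reach is not made up. A row lasts 1/10 s, in which the tool goes at most 50 mm and 8.59 degrees, less where a joint would pass 70% of its speed; a pose out of reach is approached as far as the arm can. A call with a gripper value outside its range is refused whole. OPENING is the opening in per cent of the stroke, from 0 (shut) to 100 (fully open), set as the call begins (- or left out, the last holds). The fingers move at their own pace and stop on an object; the grip force is fixed at half the most. Time passes only in rows, so rows that do not move let the fingers close. It gives the time, the measured TCP pose, the force, the opening and the grip force at its end, in the units of the state.
- manip.state(): the state, without advancing time (a new reading comes with each control period).
- manip.grab_frame(name): name is "scene" or "top" or "wrist"; returns (picture, depth): 384x512x3 uint8, red, green, blue; 384x512 float32, m along the optical axis (not along the pixel's ray), 0 where there is no reading.
- manip.camera_model(name): a dict with "mtx" (3x3 intrinsics, pixels), "world_to_cam" (4x4, takes a point from world to camera coordinates). Camera axes: x right, y down, z forward; pixel columns grow to the right and rows downward; lengths in m; the calibration is good to about 2 mm. A picture is of the moment at which its call begins: read the wrist's pose just before it. camera_model takes no time and is no camera call; for the wrist camera it gives the pose at the moment of the call.
- manip.job_done(): hands the job in; it is judged then, once.
The state is a dict: "time": time; "joint_pos": joint angles; "joint_vel": joint speeds; "joint_efforts": joint torques, N m; "tool_pos": TCP position; "tool_rot": TCP orientation; "contact_force": force on the tool from outside, world axes, zero at the start; "ft_torque": the same for the moment, N m; "gripper_width": opening from 0.0 (shut) to 1.0 (fully open); "grasp_force": force on a finger pad.
Only numpy, scipy, OpenCV 4.12 (cv2) and the standard library are available. Lean on these libraries where they do the work, as an engineer would, in place of code of your own. Each camera call takes 0.05 s, during which the arm holds its last target. There are 200 camera calls.

### The job

The blender has been left switched on: first turn its dial back to off (the red dot), and only then unscrew the tight jar lid anticlockwise, with the jar staying seated in the base's keyed socket, which keeps it from turning. Once the lid is free of the jar's threads, raise it and finish holding it in the gripper, level, a few centimetres above the middle of the open mouth so that it drips into the jar; do not let go of it, and leave the other things on the worktop as they are.

Things in the scene. Friction and masses are not known exactly. Their poses are not given: they have to be found in the camera images.
- dial (a joint): Click-stop dial on top of the blender's motor housing. Radians, growing clockwise seen from above: 0 = off (pointer at the red dot); 0.45, 0.90, 1.35 = speeds (one, two, three white bars). Travel -0.15 to 1.5. Let go, it snaps into the nearest stop; leaving a stop takes about 0.08 N m. It starts at one of the speeds.
- dial_grip (a point): Point on the dial's axis inside its black bar grip, 28 mm above the dark panel (panel top: z 74 mm). The bar is 46 mm long and 13 mm wide and stands from 6 to 35 mm above the panel on a round skirt, 52 mm across and 6 mm thick. z is up; x runs along the bar towards the white pointer line and turns with the dial.
- off_mark (a point): Red dot on the dark panel, 36 mm from the dial's axis: the mark for off. Fixed to the blender.
- blender: White motor base, fixed, 134 (x) by 274 mm (y); origin on its underside, z up. In its frame: dial axis at x 0, y -85 mm, panel top z 74 mm; jar axis at x 0, y +65 mm, jar underside at z 42 mm. The socket's collar (110 mm across, top z 57 mm) has four slots for the jar's foot tabs: it stops the jar from turning (1.5 degrees of play) but not from being lifted out.
- jar: Clear glass blender jar, 76 mm across, 114 mm to its rim, about 0.6 kg, loose but keyed into the base's socket; origin at the centre of its underside, z up along its axis. Shoulder begins 84 mm up, neck (48 mm across) 92 mm up, with three short thread ledges. A red mark on the shoulder shows its x axis.
- lid: Dark grey ribbed round lid, 64 mm across, 30 mm high, about 0.15 kg; origin at the centre of its underside, z up along its axis. Screwed tight, its underside is 98 mm above the jar's underside (16 mm below the rim) and the red mark on its top (its x axis) lines up with the jar's red mark within 0.05 rad.
- lid_top (a point): Centre of the lid's top. The lid opens anticlockwise seen from above: about 0.4 N m to start (a sprung seal presses it up with 23 N), then easier. Its lugs leave the thread ledges after about 0.85 rad; from there to 1.5 rad it lifts straight off; further on the lugs meet the next stops. It need not rise while turning. Lifted sooner, it takes the jar along.
- tumbler: Clear drinking glass, 79 mm across, 90 mm high, bystander, origin at its underside's centre.
- mug: White mug with dark stripes, 86 x 116 mm, 90 mm high, bystander, origin at its underside's centre.
- teaspoon: Teaspoon lying flat, 132 mm long, bystander.
- mandarin: Orange mandarin, 58 mm, bystander.
- lemon: Yellow lemon, 78 x 55 mm, bystander.
Mind the look-alikes: they are no part of the job. Several things have the shape of the lid; the one meant has the colours described above.

How it is judged:
On the way, in this order (a step that is already met when the one before it is completed fails the run):
1. the dial is turned to off while the lid is still screwed on (value of joint dial between -0.14 and 0.15 rad and angle between the x axis of lid and the x axis of jar, either way round below 0.3 rad and z of lid in the frame of jar below 0.104 m), for 0.2 s.
2. the lid is unscrewed, still down on the jar, with the jar seated (value of joint dial between -0.14 and 0.15 rad and z of jar in the frame of blender below 0.047 m and angle between jar's own z axis and vertical below 0.08 rad and angle between the x axis of lid and the x axis of jar, either way round above 0.7 rad and z of lid in the frame of jar below 0.106 m), for 0.1 s.
At the end, for the whole second after the job is handed in: Dial at off (within 0.14 rad); jar seated upright (lifted under 5 mm, leaning under 0.08 rad); lid held still by the gripper alone, level within 0.25 rad, underside 5 to 76 mm above the rim, centre within 25 mm of the jar's axis, touching neither jar nor base (value of joint dial between -0.14 and 0.15 rad and z of jar in the frame of blender below 0.047 m and angle between jar's own z axis and vertical below 0.08 rad and z of lid in the frame of jar between 0.119 and 0.19 m and horizontal distance between lid and jar below 0.025 m and angle between lid's own z axis and vertical below 0.25 rad and contact force between lid and the fingers above 1 N and contact force between lid and jar below 0.05 N and contact force between lid and blender below 0.05 N and linear speed of lid below 0.03 m/s); the arm keeps its last pose, push and grip.
It fails at once if the jar is lifted more than 15 mm out of its seat or tipped (z of jar in the frame of blender above 0.057 m or angle between jar's own z axis and vertical above 0.2 rad).
It fails at once if a bystander is moved more than 3 cm (distance of any of tumbler, mug, mandarin, lemon, teaspoon from where it was at the start of the episode above 0.03 m).
It also fails if it takes over 51 s, if anything falls off the work surface, if the arm or the gripper's body presses on something with over 40 N, if the wrist force passes 120 N, or if a joint passes its speed limit or range.

## Working session

There is one attempt and no reset: what is moved stays moved. The work goes in short steps, Python scripts to look and compute and a shell command to move; the robot and the scene stay as the last step left them, time stands still between calls to the robot, and variables do not carry over. Pictures are saved under pics/ and viewed, at most 10 in all, crops included, and the job is handed in when it is done.

```bash
mkdir -p pics; ls
python3 - <<'E'
from plant import manip
import cv2,numpy as np
print(manip.state(), manip.grip_point_offset)
for n in ("top","scene"):
    p,d=manip.grab_frame(n); np.savez(f"{n}0.npz",p=p,d=d)
    cv2.imwrite(f"pics/{n}0.png",cv2.resize(p[:,:,::-1],(768,576)))
    print(n,manip.camera_model(n))
E
```

```text
pics
{'time': 0.0, 'joint_pos': array([-1.27101038e+00,  5.33703342e-02,  1.61426113e+00, -4.32363283e-05,
        1.47600795e+00, -1.19022434e-01]), 'joint_vel': array([ 0.00059557, -0.0001546 , -0.00047156, -0.00029196, -0.00136921,
        0.00122461]), 'joint_efforts': array([ 2.66872294e-04, -3.93675828e+01, -3.70180643e+01, -1.35614528e-04,
        6.97901094e-03,  6.58917321e-08]), 'tool_pos': array([ 0.25396436, -0.57040485,  0.2300743 ]), 'tool_rot': array([-1.01726154e-03,  9.78154001e-01,  2.07879056e-01, -1.13800265e-04]), 'contact_force': array([ 0.46366358, -0.2917241 , -0.68779735]), 'ft_torque': array([-0.00734435,  0.03191605,  0.02528961]), 'grasp_force': 0.0, 'gripper_width': 1.0021820367089835} 0.0187
top {'mtx': array([[389.12545028,   0.        , 258.59293452],
       [  0.        , 389.12545028, 190.13085651],
       [  0.        ,   0.        ,   1.        ]]), 'world_to_cam': array([[-0.00861755, -0.99985061, -0.01498321,  0.03202018],
       [-0.9926327 ,  0.01036435, -0.12071825,  0.49155727],
       [ 0.1208555 ,  0.01383253, -0.99257373,  1.05880098],
       [ 0.        ,  0.        ,  0.        ,  1.        ]])}
scene {'mtx': array([[386.94997868,   0.        , 260.84895057],
       [  0.        , 386.94997868, 188.60637425],
       [  0.        ,   0.        ,   1.        ]]), 'world_to_cam': array([[ 0.9875558 ,  0.1567134 ,  0.01320804, -0.49441628],
       [ 0.07203291, -0.37606929, -0.92378739,  0.08388782],
       [-0.13980272,  0.91324301, -0.38267793,  1.30643781],
       [ 0.        ,  0.        ,  0.        ,  1.        ]])}
```

View pics/top0.png

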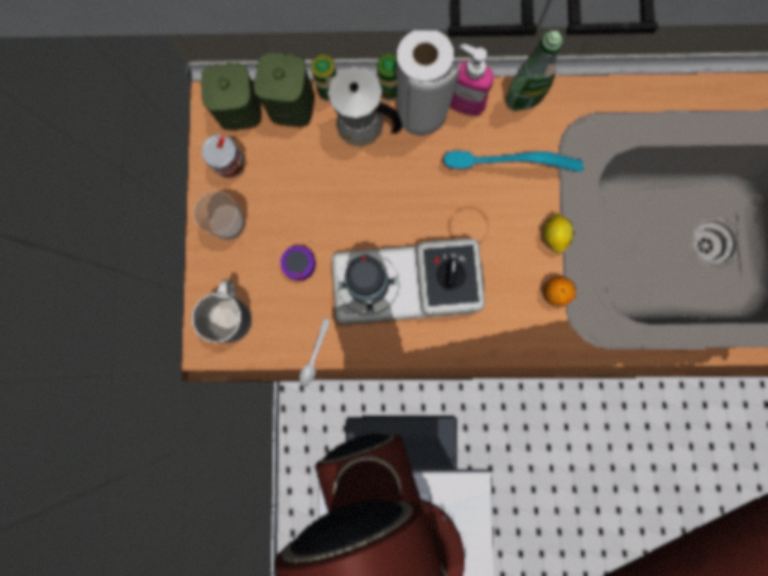

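View pics/scene0.png

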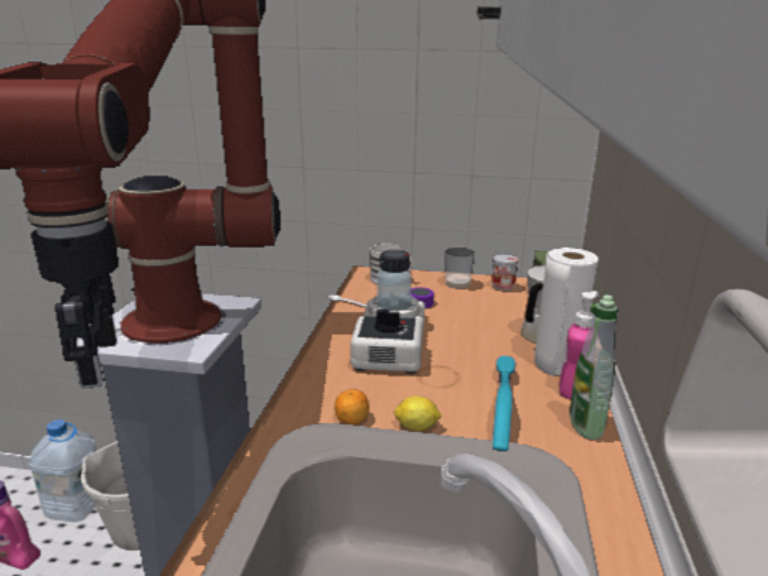

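The top view shows the blender at about (335-483, 240-322). The lid candidates are the dark grey one on the jar at (367,275), a purple one at (298,262) and a white/red one at (221,152). Dark grey on the jar fits the description, and I'll confirm it in a crop.

```bash
cat > h.py <<'E'
import numpy as np,cv2
from plant import manip
def ray(n,u,v,z=None,cm=None):
    c=cm or manip.camera_model(n); T=np.linalg.inv(c["world_to_cam"])
    r=T[:3,:3]@np.linalg.solve(c["mtx"],[u,v,1.]); o=T[:3,3]
    return o+r*(z-o[2])/r[2]
def cloud(n,d):
    c=manip.camera_model(n); v,u=np.mgrid[:384,:512]
    P=np.linalg.solve(c["mtx"],np.stack([u*d,v*d,d]).reshape(3,-1))
    T=np.linalg.inv(c["world_to_cam"]); return (T[:3,:3]@P+T[:3,3:]).T.reshape(384,512,3)
E
python3 - <<'E'
from h import *
f=np.load("top0.npz");p,d=f["p"],f["d"]
cv2.imwrite("pics/crop0.png",cv2.resize(p[152:222,214:330,::-1],None,fx=6.8,fy=6.8,interpolation=cv2.INTER_CUBIC))
W=cloud("top",d)
for u,v in [(245,184),(240,184),(250,184),(284,163),(300,182),(290,205),(265,205),(305,175)]: print(u,v,W[v,u].round(4))
# lid top region
z=W[...,2]; m=np.zeros(z.shape,bool); m[165:205,222:272]=1
m&=(z>.158); q=W[m]; print("lid",len(q),np.median(q,0),q.min(0),q.max(0),(q.min(0)+q.max(0))/2)
E
```

```text
245 184 [0.4902 0.0585 0.1698]
240 184 [0.49   0.0705 0.1725]
250 184 [0.49   0.0462 0.1706]
284 163 [ 0.5602 -0.0428  0.0714]
300 182 [ 0.502  -0.0812  0.1112]
290 205 [ 0.4459 -0.057   0.0707]
265 205 [0.4487 0.0099 0.0446]
305 175 [ 0.5252 -0.0979  0.0806]
lid 554 [0.49056734 0.06327942 0.17127992] [0.36024983 0.01227483 0.15809634] [0.52276274 0.09528152 1.11075774] [0.44150629 0.05377817 0.63442704]
```

View pics/crop0.png

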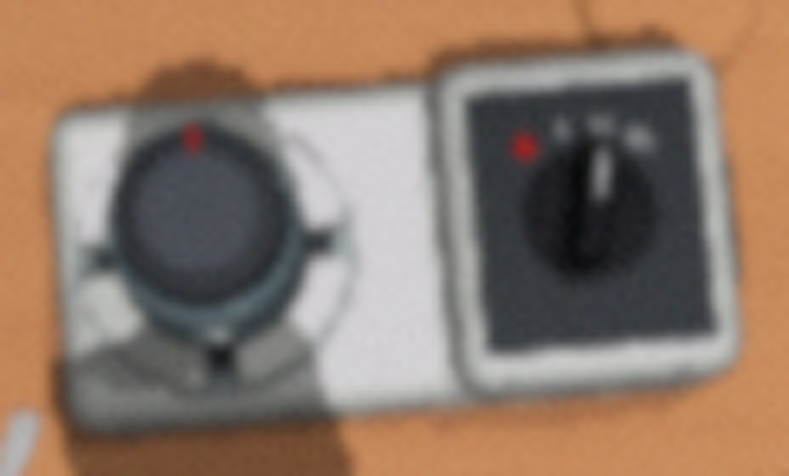

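Run:
```python
from h import *
R=lambda x,y,z: ray("top",214+(x+.5)/6.8-.5,152+(y+.5)/6.8-.5,z)
pc=[R(x,y,.074) for x,y in((468,100),(690,80),(720,330),(490,352))]
print("panel",np.round(pc,4),np.mean(pc,0))
print("skirt",R(590,213,.08)); red=R(525,147,.074); print("red",red)
f=np.load("top0.npz");W=cloud("top",f["d"]);z=W[...,2]
m=(z>.16)&(z<.18); m[:165]=0;m[205:]=0;m[:,:215]=0;m[:,275:]=0
q=W[m][:,:2].astype(np.float32); (c,s,a)=cv2.fitEllipse(cv2.convexHull(q)); print("lid",c,s,"imgcentre",R(205,213,.17),len(q))
print("lidmark",R(194,138,.17))
# base edges
for a,b,zz in(((60,110),(435,85),.04),((80,428),(450,400),.04)):
    A,B=R(*a,zz),R(*b,zz);print(A,B,np.arctan2(-(B-A)[0],-(-(B-A)[1])) , np.degrees(np.arctan2((A-B)[0],(A-B)[1])))
m=(z>.09)&(z<.115);m[:150]=0;m[215:]=0;m[:,:280]=0;m[:,320:]=0
q=W[m];print("bar",len(q),q.mean(0), cv2.minAreaRect(q[:,:2].astype(np.float32)))
print("marks",[R(x,y,.074).round(4) for x,y in((562,130),(600,125),(640,135))],"pointer",R(600,195,.109),R(604,155,.109))
```

```text
panel [[ 0.5507 -0.0382  0.074 ]
 [ 0.5578 -0.1264  0.074 ]
 [ 0.458  -0.1355  0.074 ]
 [ 0.4502 -0.0452  0.074 ]] [ 0.50417367 -0.0863158   0.074     ]
skirt [ 0.50404961 -0.08501319  0.08      ]
red [ 0.53156932 -0.06042634  0.074     ]
lid (0.4923638701438904, 0.06441562622785568) (0.062471482902765274, 0.06372185796499252) imgcentre [0.49297468 0.0615618  0.17      ] 538
lidmark [0.52031456 0.06542038 0.17      ]
[0.55471221 0.12785516 0.04      ] [ 0.56338357 -0.02636843  0.04      ] -3.085425904447919 -3.2181176747994296
[0.42391529 0.11939727 0.04      ] [ 0.43382325 -0.03055907  0.04      ] -3.075616251525587 -3.780169385737226
bar 94 [ 0.50260413 -0.08423066  0.1081951 ] ((0.5036401748657227, -0.0850234106183052), (0.013212302699685097, 0.04655085504055023), 81.06658172607422)
marks [array([ 0.5382, -0.0752,  0.074 ]), array([ 0.5401, -0.0903,  0.074 ]), array([ 0.5359, -0.106 ,  0.074 ])] pointer [ 0.50690333 -0.08623922  0.109     ] [ 0.52235064 -0.08810769  0.109     ]
```

The crop confirms the dark grey lid on the jar, with its red mark at (194,138). The dial bar points at the two-bar mark at (600,125), and the red dot is at (525,147).

The measurements agree with the given sizes:

| Item | Measured | Given or derived |
|---|---|---|
| Dial axis | (0.504, -0.085) | none |
| Lid axis | (0.4927, 0.0637) | none |
| Distance between axes | 148 mm | 150 mm |
| Bar azimuth | -0.16 rad | none |
| Red dot azimuth | +0.725 rad | 0.885 rad from the bar, so speed two |

I'll align the tool first.

```bash
cat >> h.py <<'E'
from scipy.spatial.transform import Rotation as Ro
def rel(t,az=None):
    s=manip.state(); R=Ro.from_quat(np.roll(s["tool_rot"],-1)).as_matrix()
    a=np.arctan2(R[1,0],R[0,0]); print("t",round(s["time"],2),"pos",s["tool_pos"].round(4),"az",a.round(4),"down",R[:,2].round(3),"q",s["joint_pos"].round(2))
    print("cm tool",(R.T@(np.array(t)-s["tool_pos"])*100).round(2),"turn",None if az is None else round(a-az,3))
E
python3 -m crank '[{"turn":0.145},{"turn":0.145},{"turn":0.145},{"turn":0.144},{}]' 60
python3 -c "
from h import *
rel((.504,-.085,.23),-.16)"
```

```text
t 0.1 pos [ 0.254  -0.5704  0.2302] az 0.4188 down [-0.001  0.002 -1.   ] q [-1.27  0.05  1.61 -0.    1.48 -0.12]
cm tool [ 42.58 -34.18   0.09] turn 0.579schema error: expected keys x, y, z, turn
```

```bash
python3 -m crank '[{"x":0,"y":0,"z":0,"turn":0.145},{"x":0,"y":0,"z":0,"turn":0.145},{"x":0,"y":0,"z":0,"turn":0.145},{"x":0,"y":0,"z":0,"turn":0.144},{"x":0,"y":0,"z":0,"turn":0}]' 60
python3 -c "
from h import *
rel((.504,-.085,.23),-.16)"
```

```text
time: 0.6
tool_pos: [0.2541, -0.5706, 0.2306]
tool_rot: [-0.001, 0.997, -0.08, -0.0]
contact_force: [0.3, -0.1, -0.7]
gripper_width: 0.601
grasp_force: 0.0
t 0.6 pos [ 0.2541 -0.5706  0.2306] az -0.1599 down [-0.     0.001 -1.   ] q [-1.27  0.05  1.61  0.    1.48  0.46]
cm tool [ 16.94 -51.92   0.11] turn 0.0
```

```bash
python3 -m crank '[{"x":1.4,"y":-4.3,"z":0,"turn":0},{"x":1.4,"y":-4.3,"z":0,"turn":0},{"x":1.4,"y":-4.3,"z":0,"turn":0},{"x":1.4,"y":-4.3,"z":0,"turn":0},{"x":1.4,"y":-4.3,"z":0,"turn":0}]' && python3 -m crank '[{"x":1.4,"y":-4.3,"z":0,"turn":0},{"x":1.4,"y":-4.3,"z":0,"turn":0},{"x":1.4,"y":-4.3,"z":0,"turn":0},{"x":1.4,"y":-4.3,"z":0,"turn":0},{"x":1.4,"y":-4.3,"z":0,"turn":0}]' && python3 -m crank '[{"x":1.4,"y":-4.3,"z":0,"turn":0},{"x":1.4,"y":-4.3,"z":0,"turn":0},{"x":0,"y":0,"z":0,"turn":0},{"x":0,"y":0,"z":0,"turn":0}]'
python3 - <<'E'
from h import *
rel((.504,-.085,.085),-.16)
c=manip.camera_model("wrist"); p,d=manip.grab_frame("wrist"); np.savez("w1.npz",p=p,d=d,mtx=c["mtx"],T=c["world_to_cam"])
cv2.imwrite("pics/w1.png",cv2.resize(p[:,:,::-1],(768,576)))
E
```

```text
time: 1.1
tool_pos: [0.3579, -0.3681, 0.231]
tool_rot: [-0.0, 0.997, -0.079, 0.0]
contact_force: [-0.4, -0.2, 0.8]
gripper_width: 0.603
grasp_force: 0.0
time: 1.6
tool_pos: [0.4613, -0.167, 0.2312]
tool_rot: [0.0, 0.997, -0.078, 0.0]
contact_force: [0.1, -0.1, -0.0]
gripper_width: 0.601
grasp_force: 0.0
time: 2.0
tool_pos: [0.5023, -0.0876, 0.231]
tool_rot: [0.0, 0.997, -0.078, -0.0]
contact_force: [-0.4, -0.6, -0.5]
gripper_width: 0.602
grasp_force: 0.0
t 2.0 pos [ 0.5023 -0.0876  0.231 ] az -0.1555 down [-0.001 -0.    -1.   ] q [-0.32 -0.23  1.88 -0.    1.49  1.41]
cm tool [ 0.14 -0.28 14.59] turn 0.004
```

View pics/w1.png

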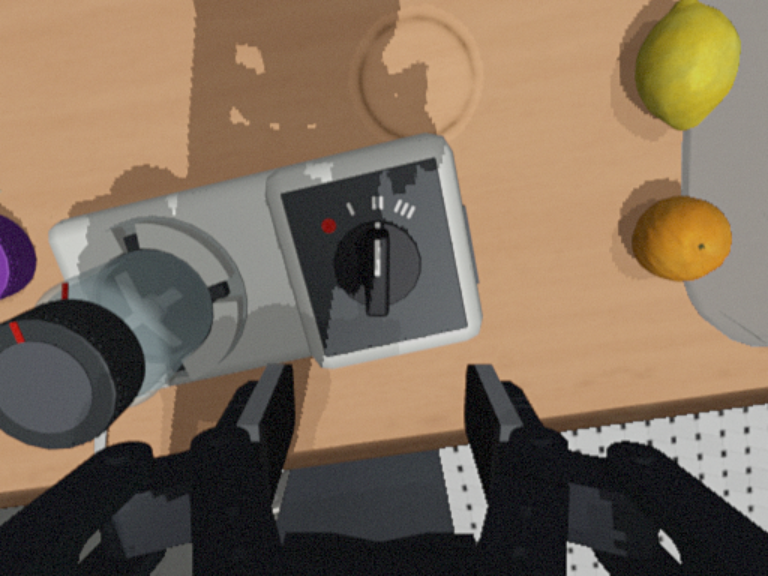

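The wrist view shows the dial bar running from (377,232) to (377,312), with its pointer at the two bars (377,203). The red dot is at (329,226).

Run:
```python
from h import *
f=np.load("w1.npz"); cm=dict(mtx=f["mtx"],world_to_cam=f["T"])
R=lambda x,y,z: ray("",x/1.5,y/1.5,z,cm).round(4)
a,b=R(377.5,232,.109),R(377,314,.109); print(a,b,(a+b)/2,"az",np.arctan2(*(a-b)[1::-1]),np.linalg.norm(a-b))
r=R(329,226,.074); print("red",r,"2bar",R(377,203,.074)); c=np.array([.504,-.085,0])
print(np.arctan2(*(r-c)[1::-1]),np.arctan2(*(R(377,203,.074)-c)[1::-1]))
print("skirt",R(334,262,.08),R(421,262,.08))
print("lidmark",R(17,333,.17),"jarmark",R(65,292,.132))
rel((.504,-.085,.13),-.16)
```

```text
[ 0.53  -0.091  0.109] [ 0.4858 -0.0837  0.109 ] [ 0.5079  -0.08735  0.109  ] az -0.1636807885606564 0.044798772304606764
red [ 0.5321 -0.0625  0.074 ] 2bar [ 0.541  -0.0923  0.074 ]
0.6751747816757265 -0.1947954617050661
skirt [ 0.5117 -0.0622  0.08  ] [ 0.5038 -0.1125  0.08  ]
lidmark [0.5212 0.0643 0.17  ] jarmark [0.5283 0.0642 0.132 ]
t 2.05 pos [ 0.5021 -0.0885  0.231 ] az -0.158 down [-0.001 -0.    -1.   ] q [-0.32 -0.23  1.88 -0.    1.49  1.41]
cm tool [ 0.14 -0.38 10.1 ] turn 0.002
```

```bash
python3 -m crank '[{"x":0.3,"y":-0.25,"z":3,"turn":0},{"x":0,"y":0,"z":3.5,"turn":0},{"x":0,"y":0,"z":3.5,"turn":0},{"x":0,"y":0,"z":3,"turn":0},{"x":0,"y":0,"z":1.4,"turn":0}]' && python3 -m crank '[{"x":0,"y":0,"z":0,"turn":0},{"x":0,"y":0,"z":0,"turn":0}]'
python3 -c "
from h import *
rel((.505,-.086,.087),-.16)"
```

```text
time: 2.55
tool_pos: [0.503, -0.0872, 0.0839]
tool_rot: [-0.001, 0.997, -0.081, -0.003]
contact_force: [0.2, 0.6, 0.9]
gripper_width: 0.599
grasp_force: 0.0
time: 2.75
tool_pos: [0.5063, -0.0873, 0.0885]
tool_rot: [0.0, 0.997, -0.08, 0.001]
contact_force: [0.0, -0.2, 0.9]
gripper_width: 0.602
grasp_force: 0.0
t 2.75 pos [ 0.5063 -0.0873  0.0885] az -0.161 down [ 0.001 -0.001 -1.   ] q [-0.32 -0.08  1.99 -0.    1.23  1.42]
cm tool [-0.15 -0.11  0.15] turn -0.001
```

```bash
python3 -m crank '[{"x":-0.1,"y":-0.1,"z":0.1,"turn":0},{"x":0,"y":0,"z":0,"turn":0},{"x":0,"y":0,"z":0,"turn":0},{"x":0,"y":0,"z":0,"turn":0},{"x":0,"y":0,"z":0,"turn":0}]' 0 && python3 -m crank '[{"x":0,"y":0,"z":0,"turn":0},{"x":0,"y":0,"z":0,"turn":0},{"x":0,"y":0,"z":0,"turn":0}]'
python3 -c "
from h import *
rel((.505,-.086,.087),-.16);print(manip.state())"
```

```text
time: 3.25
tool_pos: [0.5056, -0.0866, 0.0881]
tool_rot: [0.002, 0.997, -0.08, 0.001]
contact_force: [-2.4, -4.5, 5.1]
gripper_width: 0.137
grasp_force: 62.0
time: 3.55
tool_pos: [0.5057, -0.0866, 0.0881]
tool_rot: [0.002, 0.997, -0.08, 0.001]
contact_force: [-2.7, -4.3, 3.8]
gripper_width: 0.138
grasp_force: 62.0
t 3.55 pos [ 0.5057 -0.0866  0.0881] az -0.1598 down [ 0.002 -0.003 -1.   ] q [-0.31 -0.08  2.   -0.    1.23  1.42]
cm tool [-0.07 -0.05  0.11] turn 0.0
{'time': 3.55, 'joint_pos': array([-0.3133602 , -0.0824866 ,  1.99647532, -0.00263457,  1.22503066,
        1.41813006]), 'joint_vel': array([ 0.00124152, -0.00048796, -0.00101194, -0.00064979,  0.00185676,
       -0.00059211]), 'joint_efforts': array([ 2.40217030e+00, -2.77449185e+01, -3.16247070e+01,  1.15947839e+00,
       -3.01766563e-01,  2.84653553e-02]), 'tool_pos': array([ 0.50565319, -0.08658006,  0.08810439]), 'tool_rot': array([ 1.50348537e-03,  9.96807933e-01, -7.98169888e-02,  9.65557591e-04]), 'contact_force': array([-2.72594745, -4.29019939,  3.84869876]), 'ft_torque': array([-0.62021171,  0.38966681,  0.06017518]), 'grasp_force': 61.9722443819046, 'gripper_width': 0.1384099734212384}
```

```bash
python3 -m crank '[{"x":0,"y":0,"z":0,"turn":-0.13},{"x":0,"y":0,"z":0,"turn":-0.13},{"x":0,"y":0,"z":0,"turn":-0.13}]' && python3 -m crank '[{"x":0,"y":0,"z":0,"turn":-0.13},{"x":0,"y":0,"z":0,"turn":-0.13},{"x":0,"y":0,"z":0,"turn":-0.13},{"x":0,"y":0,"z":0,"turn":-0.11},{"x":0,"y":0,"z":0,"turn":0}]' && python3 -m crank '[{"x":0,"y":0,"z":0,"turn":0},{"x":0,"y":0,"z":0,"turn":0},{"x":0,"y":0,"z":0,"turn":0}]'
python3 -c "
from h import *
rel((.505,-.086,.087),.74)"
```

```text
time: 3.85
tool_pos: [0.5056, -0.0865, 0.0881]
tool_rot: [0.002, 0.993, 0.117, 0.001]
contact_force: [-3.2, -5.2, 4.6]
gripper_width: 0.135
grasp_force: 62.0
time: 4.35
tool_pos: [0.5056, -0.0865, 0.0881]
tool_rot: [0.002, 0.934, 0.358, 0.0]
contact_force: [-2.6, -4.1, 5.0]
gripper_width: 0.135
grasp_force: 62.0
time: 4.65
tool_pos: [0.5055, -0.0865, 0.0881]
tool_rot: [0.002, 0.934, 0.357, 0.0]
contact_force: [-2.6, -4.8, 5.6]
gripper_width: 0.136
grasp_force: 62.0
t 4.65 pos [ 0.5055 -0.0865  0.0881] az 0.7305 down [ 0.001 -0.003 -1.   ] q [-0.31 -0.08  2.   -0.    1.23  0.53]
cm tool [-0.   -0.07  0.11] turn -0.01
```

```bash
python3 -m crank '[{"x":0,"y":0,"z":0,"turn":0},{"x":0,"y":0,"z":0,"turn":0},{"x":0,"y":0,"z":0,"turn":0},{"x":0,"y":0,"z":-2,"turn":0},{"x":0,"y":0,"z":-3,"turn":0}]' 60 && python3 -m crank '[{"x":0,"y":0,"z":-4,"turn":0},{"x":0,"y":0,"z":-4,"turn":0},{"x":0,"y":0,"z":-4,"turn":0},{"x":0,"y":0,"z":0,"turn":0},{"x":0,"y":0,"z":0,"turn":0}]' 100
python3 - <<'E'
from h import *
rel((.4927,.0637,.25),.73)
c=manip.camera_model("wrist"); p,d=manip.grab_frame("wrist"); np.savez("w2.npz",p=p,d=d,mtx=c["mtx"],T=c["world_to_cam"])
cv2.imwrite("pics/w2.png",cv2.resize(p[:,:,::-1],(768,576)))
E
```

```text
time: 5.15
tool_pos: [0.503, -0.0844, 0.1342]
tool_rot: [-0.002, 0.934, 0.357, -0.002]
contact_force: [0.7, 0.6, -0.0]
gripper_width: 0.598
grasp_force: 0.0
time: 5.65
tool_pos: [0.5054, -0.0852, 0.2576]
tool_rot: [0.001, 0.934, 0.357, 0.001]
contact_force: [0.5, 0.2, -0.6]
gripper_width: 0.999
grasp_force: 0.0
t 5.65 pos [ 0.5054 -0.0852  0.2576] az 0.7301 down [ 0.003 -0.001 -1.   ] q [-0.31 -0.24  1.84  0.    1.54  0.53]
cm tool [  8.98 -11.95   0.74] turn 0.0
```

View pics/w2.png

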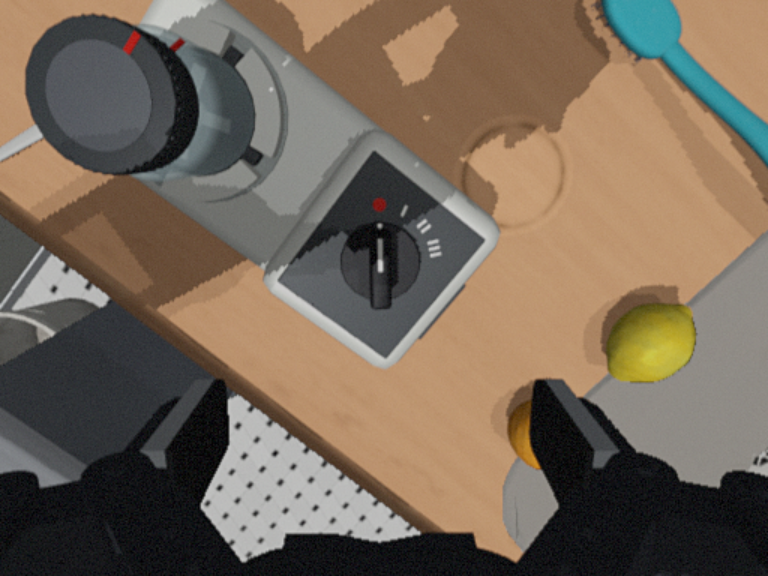

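The dial bar now points straight at the red dot (379,205), so it is off. The lid top is centred at about (103,93), with its mark at (131,42) in line with the jar's mark (177,44). Next I'll move over the lid.

```bash
python3 -m crank '[{"x":2.25,"y":-3,"z":0,"turn":0},{"x":2.25,"y":-3,"z":0,"turn":0},{"x":2.25,"y":-3,"z":0,"turn":0},{"x":2.25,"y":-3,"z":0,"turn":0},{"x":0,"y":0,"z":0,"turn":0}]' && python3 -m crank '[{"x":0,"y":0,"z":0,"turn":0},{"x":0,"y":0,"z":0,"turn":0}]'
python3 - <<'E'
from h import *
f=np.load("w2.npz"); cm=dict(mtx=f["mtx"],world_to_cam=f["T"])
print([ray("",x/1.5,y/1.5,.17,cm).round(4) for x,y in((103,93),(26,93),(182,93))])
rel((.4927,.0637,.134),.73)
c=manip.camera_model("wrist"); p,d=manip.grab_frame("wrist")
v,u=np.mgrid[:384,:512]; P=np.stack([u*d,v*d,d]).reshape(3,-1).astype(float); P=np.linalg.solve(c["mtx"],P); T=np.linalg.inv(c["world_to_cam"])
W=(T[:3,:3]@P+T[:3,3:]).T; m=(abs(W[:,2]-.17)<.004)&(np.hypot(W[:,0]-.4927,W[:,1]-.0637)<.045); q=W[m]
print(len(q),q.mean(0),cv2.minEnclosingCircle(q[:,:2].astype(np.float32)))
cv2.imwrite("pics/w3.png",cv2.resize(p[:,:,::-1],(768,576)))
E
```

```text
time: 6.2
tool_pos: [0.4902, 0.0676, 0.2537]
tool_rot: [-0.002, 0.933, 0.359, -0.002]
contact_force: [0.5, -0.7, -0.7]
gripper_width: 0.997
grasp_force: 0.0
time: 6.4
tool_pos: [0.4915, 0.0636, 0.2549]
tool_rot: [-0.0, 0.934, 0.357, -0.001]
contact_force: [0.5, -0.5, 0.0]
gripper_width: 1.002
grasp_force: 0.0
[array([0.4975, 0.0623, 0.17  ]), array([0.476 , 0.0863, 0.17  ]), array([0.5195, 0.0377, 0.17  ])]
t 6.4 pos [0.4915 0.0636 0.2549] az 0.7291 down [-0.002 -0.    -1.   ] q [-0.02 -0.28  1.88 -0.    1.54  0.82]
cm tool [ 0.12  0.09 12.09] turn -0.001
6209 [0.49666766 0.06440523 0.16969217] ((0.49549487233161926, 0.0635712668299675), 0.032511450350284576)
```

View pics/w3.png

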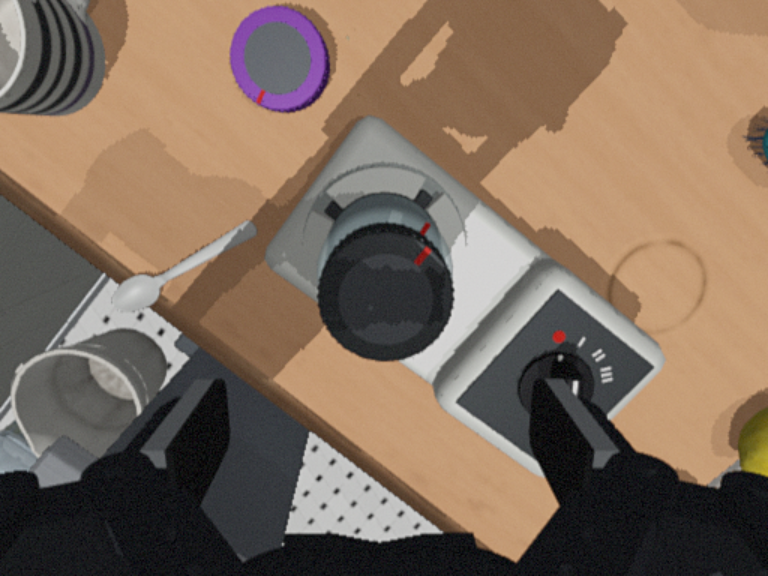

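The wrist view shows the lid centred under the camera at (386,292), with red marks aligned at (423,256) and (425,230). Averaging both cameras puts the lid at (0.4945, 0.064). I'll descend.

```bash
python3 -m crank '[{"x":0.25,"y":0.17,"z":2,"turn":0},{"x":0,"y":0,"z":2,"turn":0},{"x":0,"y":0,"z":0,"turn":0},{"x":0,"y":0,"z":1.5,"turn":0},{"x":0,"y":0,"z":1.5,"turn":0}]' && python3 -m crank '[{"x":0,"y":0,"z":1.5,"turn":0},{"x":0,"y":0,"z":1.5,"turn":0},{"x":0,"y":0,"z":1,"turn":0},{"x":0,"y":0,"z":0.5,"turn":0},{"x":0,"y":0,"z":0.2,"turn":0}]' && python3 -m crank '[{"x":0,"y":0,"z":0,"turn":0},{"x":0,"y":0,"z":0,"turn":0}]'
python3 -c "
from h import *
rel((.4945,.064,.134),.73)"
```

```text
time: 6.95
tool_pos: [0.4958, 0.0641, 0.1867]
tool_rot: [0.0, 0.934, 0.356, 0.001]
contact_force: [0.3, -0.2, -0.1]
gripper_width: 1.001
grasp_force: 0.0
time: 7.45
tool_pos: [0.4947, 0.0647, 0.1386]
tool_rot: [-0.0, 0.934, 0.357, -0.0]
contact_force: [-0.2, 0.5, -0.3]
gripper_width: 0.997
grasp_force: 0.0
time: 7.65
tool_pos: [0.4955, 0.0646, 0.1401]
tool_rot: [0.0, 0.934, 0.357, 0.001]
contact_force: [-0.1, -0.2, 1.1]
gripper_width: 1.001
grasp_force: 0.0
t 7.65 pos [0.4955 0.0646 0.1401] az 0.7298 down [ 0.001 -0.    -1.   ] q [-0.02 -0.18  1.99  0.    1.33  0.82]
cm tool [-0.11 -0.02  0.61] turn -0.0
```

```bash
python3 -m crank '[{"x":-0.1,"y":0,"z":0.25,"turn":0},{"x":0,"y":0,"z":0.25,"turn":0},{"x":0,"y":0,"z":0,"turn":0}]' && python3 -m crank '[{"x":0,"y":0,"z":0,"turn":0},{"x":0,"y":0,"z":0,"turn":0},{"x":0,"y":0,"z":0,"turn":0},{"x":0,"y":0,"z":0,"turn":0},{"x":0,"y":0,"z":0,"turn":0}]' 0
python3 -c "
from h import *
rel((.4945,.064,.134),.73);print(manip.state()['ft_torque'])"
```

```text
time: 7.95
tool_pos: [0.4939, 0.0639, 0.1339]
tool_rot: [-0.0, 0.934, 0.357, -0.0]
contact_force: [-0.5, -0.5, 0.3]
gripper_width: 1.0
grasp_force: 0.0
time: 8.45
tool_pos: [0.4946, 0.0637, 0.1348]
tool_rot: [0.0, 0.934, 0.357, 0.0]
contact_force: [1.1, -1.9, 2.7]
gripper_width: 0.728
grasp_force: 65.5
t 8.45 pos [0.4946 0.0637 0.1348] az 0.7297 down [ 0.001 -0.    -1.   ] q [-0.02 -0.18  2.   -0.    1.32  0.82]
cm tool [ 0.01 -0.03  0.08] turn -0.0
[-0.25128836 -0.12205843  0.01243478]
```

```bash
python3 -m crank '[{"x":0,"y":0,"z":0,"turn":-0.1},{"x":0,"y":0,"z":0,"turn":-0.1},{"x":0,"y":0,"z":0,"turn":-0.1},{"x":0,"y":0,"z":0,"turn":0}]'
python3 - <<'E'
from h import *
rel((.4945,.064,.134),.73);print(manip.state()['ft_torque'])
p,d=manip.grab_frame("wrist"); cv2.imwrite("pics/w4.png",cv2.resize(p[50:300,100:420,::-1],None,fx=2.4,fy=2.4))
E
```

```text
time: 8.85
tool_pos: [0.4944, 0.0638, 0.135]
tool_rot: [0.0, 0.87, 0.493, 0.0]
contact_force: [-0.9, -1.5, 4.1]
gripper_width: 0.73
grasp_force: 65.8
t 8.85 pos [0.4944 0.0638 0.135 ] az 1.03 down [ 0. -0. -1.] q [-0.02 -0.18  2.   -0.    1.32  0.52]
cm tool [0.02 0.   0.1 ] turn 0.3
[-0.14093197  0.21704549  0.18471328]
```

View pics/w4.png

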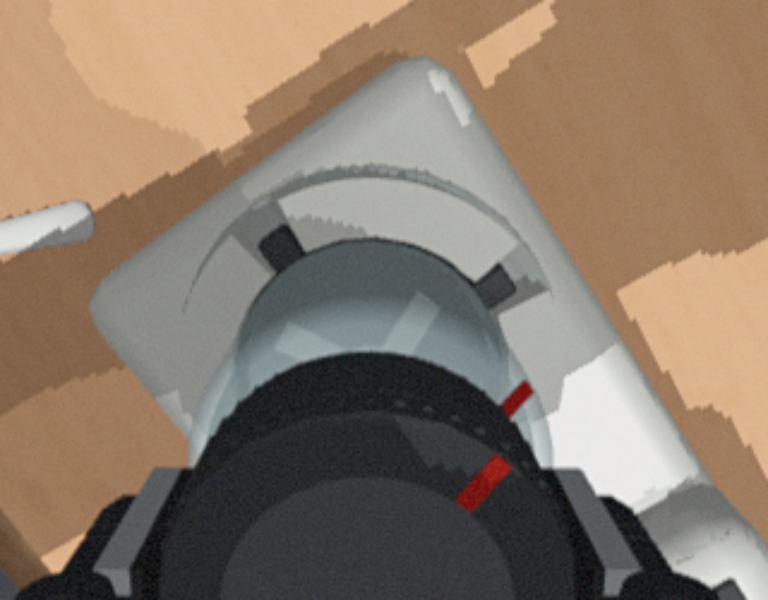

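The lid mark (485,483) keeps its 45° place relative to the gripper, while the jar mark (517,400) has shifted. So the lid is turning with the fingers, and I'll continue to 1.1 rad.

```bash
python3 -m crank '[{"x":0,"y":0,"z":0,"turn":-0.1},{"x":0,"y":0,"z":0,"turn":-0.1},{"x":0,"y":0,"z":0,"turn":-0.1},{"x":0,"y":0,"z":0,"turn":-0.1}]' && python3 -m crank '[{"x":0,"y":0,"z":0,"turn":-0.1},{"x":0,"y":0,"z":0,"turn":-0.1},{"x":0,"y":0,"z":0,"turn":-0.1},{"x":0,"y":0,"z":0,"turn":-0.1},{"x":0,"y":0,"z":0,"turn":0}]' && python3 -m crank '[{"x":0,"y":0,"z":0,"turn":0},{"x":0,"y":0,"z":0,"turn":0},{"x":0,"y":0,"z":0,"turn":0}]'
python3 - <<'E'
from h import *
rel((.4945,.064,.134),.73);print(manip.state()['ft_torque'])
p,d=manip.grab_frame("wrist"); cv2.imwrite("pics/w5.png",cv2.resize(p[50:300,100:420,::-1],None,fx=2.4,fy=2.4))
E
```

```text
time: 9.3
tool_pos: [0.4945, 0.0644, 0.1357]
tool_rot: [-0.0, 0.755, 0.656, 0.001]
contact_force: [-3.0, 0.1, 9.2]
gripper_width: 0.731
grasp_force: 66.3
time: 9.8
tool_pos: [0.4947, 0.0642, 0.1357]
tool_rot: [0.0, 0.61, 0.793, 0.0]
contact_force: [-2.3, -1.8, 8.4]
gripper_width: 0.728
grasp_force: 66.3
time: 10.1
tool_pos: [0.4947, 0.0641, 0.1357]
tool_rot: [0.0, 0.61, 0.792, 0.0]
contact_force: [-1.7, -0.9, 8.3]
gripper_width: 0.733
grasp_force: 66.3
t 10.1 pos [0.4947 0.0641 0.1357] az 1.8282 down [ 0.001  0.    -1.   ] q [-0.02 -0.18  2.    0.    1.32 -0.28]
cm tool [-0.01 -0.03  0.17] turn 1.098
[-0.07570158  0.33452032  0.0947255 ]
```

View pics/w5.png

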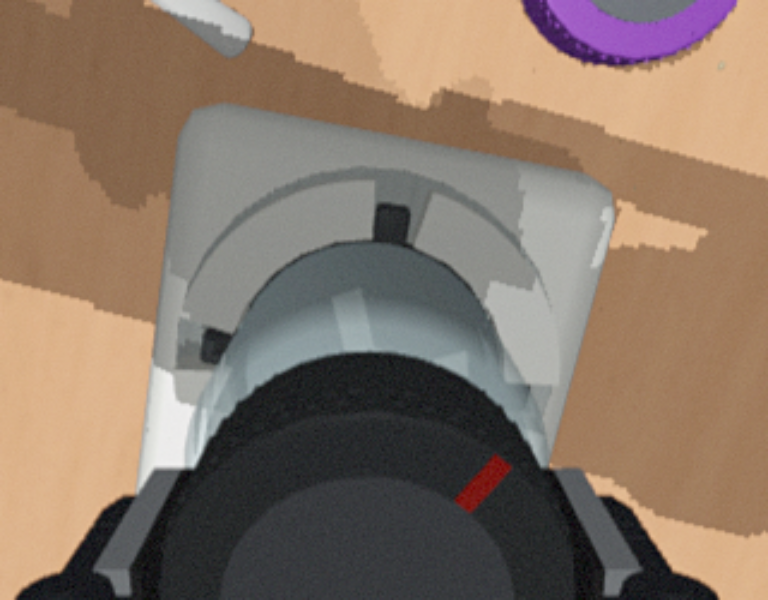

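The lid mark has stayed at (485,483) relative to the fingers, and the jar's tabs are still in their slots at (392,222) and (215,345). The lid has turned about 1.1 rad, so I'll lift it slowly.

```bash
python3 -m crank '[{"x":0,"y":0,"z":-0.3,"turn":0},{"x":0,"y":0,"z":-0.4,"turn":0},{"x":0,"y":0,"z":-0.4,"turn":0}]' && python3 -m crank '[{"x":0,"y":0,"z":-1,"turn":0},{"x":0,"y":0,"z":-1,"turn":0},{"x":0,"y":0,"z":-1,"turn":0},{"x":0,"y":0,"z":-1,"turn":0},{"x":0,"y":0,"z":-0.5,"turn":0}]' && python3 -m crank '[{"x":0,"y":0,"z":0,"turn":0},{"x":0,"y":0,"z":0,"turn":0},{"x":0,"y":0,"z":0,"turn":0}]'
python3 - <<'E'
from h import *
rel((.4945,.064,.19))
p,d=manip.grab_frame("scene"); cv2.imwrite("pics/s5.png",cv2.resize(p[140:260,190:350,::-1],None,fx=4.8,fy=4.8))
E
```

```text
time: 10.45
tool_pos: [0.4934, 0.0641, 0.1443]
tool_rot: [-0.001, 0.61, 0.792, -0.0]
contact_force: [1.0, -0.0, -1.9]
gripper_width: 0.734
grasp_force: 65.8
time: 10.95
tool_pos: [0.4949, 0.0639, 0.1922]
tool_rot: [0.001, 0.61, 0.792, 0.001]
contact_force: [-0.4, -0.7, -1.8]
gripper_width: 0.731
grasp_force: 65.8
time: 11.25
tool_pos: [0.4937, 0.0639, 0.1896]
tool_rot: [-0.001, 0.61, 0.792, -0.0]
contact_force: [-0.1, -0.5, -1.5]
gripper_width: 0.732
grasp_force: 65.8
t 11.25 pos [0.4937 0.0639 0.1896] az 1.8297 down [-0.001  0.    -1.   ] q [-0.02 -0.23  1.95  0.    1.42 -0.28]
cm tool [-0.01  0.08 -0.04] turn None
```

View pics/s5.png

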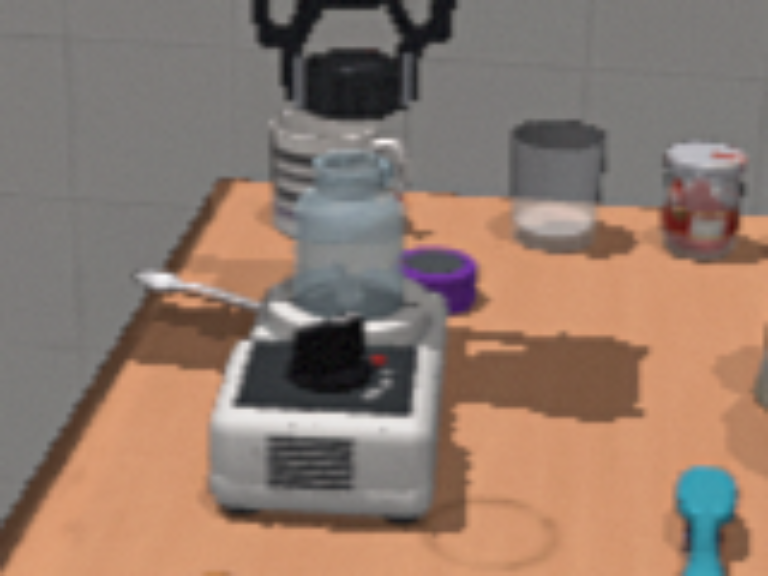

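The lid (355,85) is held level and clear above the open mouth (350,155). The jar is seated and the dial is at the red dot (378,360).

```bash
python3 -m crank '[{"x":0,"y":0,"z":0,"turn":0},{"x":0,"y":0,"z":0,"turn":0},{"x":0,"y":0,"z":0,"turn":0}]' && python3 -c "
from plant import manip
print(manip.job_done())"
```

```text
time: 11.6
tool_pos: [0.4941, 0.0639, 0.1901]
tool_rot: [-0.0, 0.61, 0.792, -0.0]
contact_force: [-1.5, 0.4, -1.3]
gripper_width: 0.729
grasp_force: 65.8
the job is handed in; nothing more can be done
None
```

The job is handed in at 11.6 s, with no verdict returned: the dial is at off, the lid was unscrewed about 1.1 rad and is held level about 4 cm above the open jar, and the jar is still seated.

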